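# Close the thread jar with its lid

### The job

Take the blue lid off its sloped wooden rest and put it on the blue thread jar, so that it is fully seated and level on the rim. Set it down gently, do not drop it; leave the jar standing where it is and do not disturb the other things on the table.

Things in the scene. Friction and masses are not known exactly. Their poses are not given: they have to be found in the camera images.
- jar: open round blue ceramic jar standing loose on the table, 92 mm across, 70 mm high, walls 5 mm (mouth 82 mm across), 0.6 kg or so, two thread spools standing in it, their tops 18 mm below the rim. Origin: centre of its underside; z up.
- jar_rim (a point): centre of the jar's mouth, at rim height, 70 mm above the jar's origin; z up.
- lid: loose blue lid, 0.12 kg or so. Origin: centre of its underside; z up through the knob. By height: plug 74 mm across (0 to 8 mm; enters the mouth, 4 mm play all round), disc 96 mm across (8 to 14 mm; sits on the rim), dark cylinder knob 22 mm across (14 to 44 mm). It starts on the sloped rest, knob up, its z leaning 30 degrees towards the rest's -x (left and robotward).
- lid_seat (a point): on the lid's axis, at the underside of its disc (8 mm above the lid's origin): coincides with jar_rim when the lid is seated. Axes as the lid's.
- lid_knob_top (a point): centre of the knob's top face, 44 mm above the lid's origin along its axis. Axes as the lid's.
- lid_rest: fixed light wooden rest 116 x 104 mm: a board sloping 30 degrees down towards its own -x, with two dark pegs that stick out 17 mm square to the board, 33 mm either side of the middle near the low edge, and carry the lid's edge. Origin: centre of its underside; the board's highest edge is 94 mm and the lid's origin 65 mm above the table. z up.
- pin_tin: bystander: flat round tin, teal lid, 70 mm across, 23 mm high. Origin: centre of its underside.
- tape_roll: bystander: roll of masking tape lying flat, 98 mm across, 25 mm high. Origin: centre of its underside.
- spool_white: bystander: white thread spool standing upright, 35 mm across, 58 mm high. Origin: centre of its underside.
- bead_box_orange: bystander: flat round orange bead box, 39 mm across, 14 mm high. Origin: centre of its underside.
- spool_red: bystander: red thread spool standing upright, 28 mm across, 52 mm high. Origin: centre of its underside.
- wax: bystander: round yellow wax cake, 38 mm across, 13 mm high. Origin: centre of its underside.
Things that resemble listed ones, but are neither listed nor needed, are in the scene too. Leave any purple or turquoise look-alike of the lid alone.

How it is judged (in metres and radians):
At the end, for the whole second after the job is handed in: The lid lies at rest on the jar, knob up: the underside of its disc within 3 mm of rim height, its centre within 6 mm of the mouth's centre, lid and jar within 0.05 rad (3 degrees) of level, and the jar within 30 mm of where it stood (horizontal distance between lid_seat and jar_rim below 0.006 m and z of lid_seat in the frame of jar_rim between -0.003 and 0.003 m and angle between each of lid, jar's own z axis and vertical below 0.05 rad and distance of jar from where it was at the start of the episode below 0.03 m and linear speed of lid below 0.02 m/s and angular speed of lid below 0.1 rad/s); the robot touches nothing.
It fails at once if the lid is dropped near the jar (it falls free at over 0.55 m/s within 60 mm of its seat, a drop of more than about 15 mm) (linear speed of lid above 0.55 m/s and contact force between the fingers and lid below 0.05 N and distance between lid_seat and jar_rim below 0.06 m).
It fails at once if the jar is tipped by more than 0.3 rad (angle between jar's own z axis and vertical above 0.3 rad).
It fails at once if one of the six loose bystanders is moved by more than 30 mm (distance of any of pin_tin, tape_roll, spool_white, bead_box_orange, spool_red, wax from where it was at the start of the episode above 0.03 m).
It also fails if it takes over 38 s, if anything falls off the work surface, if the arm or the gripper's body presses on something with over 40 N, if the wrist force passes 120 N, or if a joint passes its speed limit or range.

### The arm

A 6-joint arm with a two-finger parallel gripper is mounted at the origin on a cart in front of the work surface, level with it; the furniture and walls round the work are solid. World frame = base frame: x ahead of the robot, y to its left, z up, the work surface at z = 0. Lengths are in mm, angles in rad, forces in N, time in s.
With the tool pointing down it reaches from about 275 to 825 mm from the base axis. Payload 4.9 kg.
Tool frame: the origin (TCP) lies at the very end of the fingers, on their centre line; the grasp point (between the pads) lies 19 mm behind it; z points along the fingers, y is the direction in which the jaws open and shut (so a half turn about z gives the same grasp; the last joint's range is limited). The gripper opens to 85 mm and grips with 20 to 120 N. Pads are 22 mm wide; open, the fingers measure 114 mm over their backs; the gripper's body (76 mm by 85 mm) begins 54 mm behind the grasp point. The pads swing forward as they close: fully open they stand 13 mm farther back than shut.
Start: joints at [1.021, 0.326, -0.193, 1.052, 0, 1.437], TCP at [222.154, 503.156, 231.281] pointing down, gripper open.
Joint ranges: [-2.65, 2.65], [-0.97, 1.79], [-1.3, 1.35], [-1.93, 2.1], [-1.47, 1.37], [-3.14, 3.14]. Speed limits (rad/s): [2.57, 2.57, 3.14, 3.14, 3.14, 3.14].

### API

Orientations are given as [roll, pitch, yaw] about the fixed x, y, z axes, in that order (R = Rz(yaw) Ry(pitch) Rx(roll)).
In Python, from bench import bot, solve_ik, imaging gives the robot as it stands. Calls block until the motion is done:
- bot.move_ptp(position, orientation): joint-space move of the TCP to a pose.
- bot.movel(position, rot=None, max_speed=150, threshold=None): straight line of the TCP; rot=None keeps the orientation; max_speed is the mean speed in mm/s. With threshold (N) it stops when the force on the tool has changed by that much, and returns True; else False.
- bot.move_j(angles): joint-space move.
- bot.grip(opening, effort=None): opening from 0.0 (shut) to 1.0 (fully open); effort is the grip in N (None keeps the last); returns when the fingers have stopped.
- bot.dwell(seconds).
- solve_ik(position, orientation): joint angles nearest the present ones, or None.
- bot.get_state(): the state.
- imaging.capture(name): name is "scene" or "top" or "wrist"; returns the picture (400x640x3 uint8, blue, green, red); there is no depth.
- imaging.camera_model(name): a dict with "K" (3x3 intrinsics, pixels), "k1" (the pictures are not rectified: a ray, as slopes to the right and down, at radius r is drawn at 1 + k1 r^2 times it, then the intrinsics apply), "position" and "rotation" of the camera in the world. Camera axes: x right, y up, looking along -z (the intrinsics and any distortion apply to the point x, -y, -z); pixel columns grow to the right and rows downward; lengths in mm; the calibration is good to about 2 mm. A picture is of the moment at which its call begins: read the wrist's pose just before it. camera_model takes no time and is no camera call; for the wrist camera it gives the pose at the moment of the call.
A pose or a line that the arm cannot do raises bot.IKError and nothing moves.
- bot.sign_off(): hands the job in, once; it reports no verdict.
The state is a dict: "t": time; "qpos": joint angles; "joint_velocities": joint speeds; "effort": joint torques, N m; "tcp_pos": TCP position; "orientation": TCP orientation; "contact_force": force on the tool from outside, world axes, zero at the start; "wrist_torque": the same for the moment, N m; "opening": opening from 0.0 (shut) to 1.0 (fully open).
Only numpy, scipy, OpenCV 4.12 (cv2) and the standard library are available. Lean on these libraries where they do the work, as an engineer would, in place of code of your own. Each camera call takes 0.05 s, during which the arm holds its last target. There are 200 camera calls.

## Working session

There is one attempt and no reset: what is moved stays moved. The work goes in short steps, each a Python script; the robot and the scene stay as the last script left them, time stands still between calls to the robot, and variables do not carry over. Pictures are saved under pics/ and viewed, about 8 in all and at most 12, crops included, and the job is handed in when it is done.

```bash
ls; mkdir -p pics
python3 - <<'E'
from bench import bot, imaging
import cv2,numpy as np
for n in("scene","top"):
    cv2.imwrite(f"pics/{n}0.png",imaging.capture(n)); m=imaging.camera_model(n); print(n,m)
print(bot.get_state()['t'])
E
```

```text
pics
scene {'K': array([[404.22556962,   0.        , 318.55290617],
       [  0.        , 404.22556962, 201.62693134],
       [  0.        ,   0.        ,   1.        ]]), 'k1': -0.056436224636540765, 'position': array([-152.97895553, -913.35536199,  680.45729332]), 'rotation': array([ 1.14329177e+00, -4.03472641e-04, -5.79463840e-01])}
top {'K': array([[511.15562459,   0.        , 315.73639205],
       [  0.        , 511.15562459, 197.71747256],
       [  0.        ,   0.        ,   1.        ]]), 'k1': -0.09624696899311591, 'position': array([ 356.00836849,  117.99328494, 1505.81532852]), 'rotation': array([ 0.1141904 ,  0.01638412, -1.58665582])}
0.1
```

View pics/scene0.png

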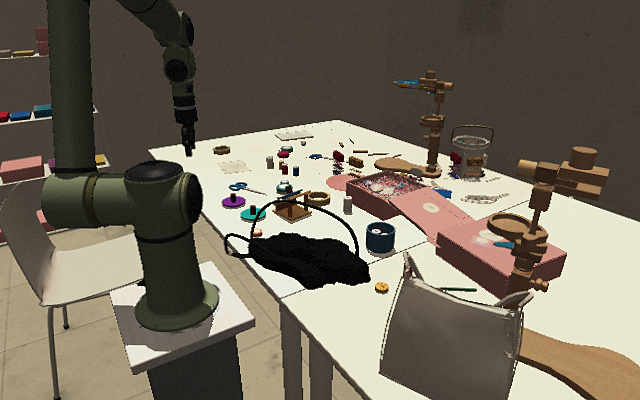

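View pics/top0.png

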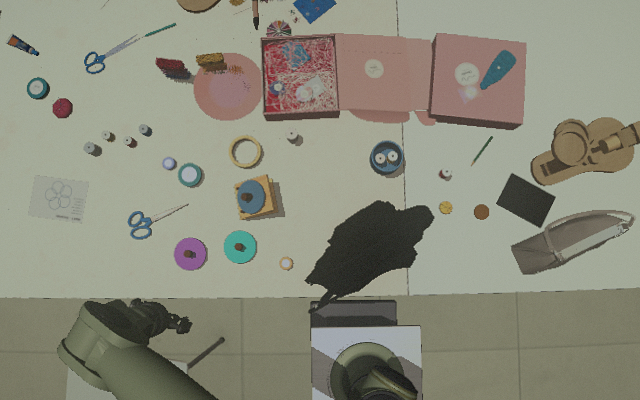

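Top view: blue lid on its rest at about (251,196), knob leaning left and robotward; blue jar with two spools at (387,158). The black bag lies between them and the robot. Next I'll make colour masks and zoom in.

```bash
cat > h.py <<'E'
import numpy as np, cv2
from scipy.spatial.transform import Rotation as Rn
from bench import bot, imaging, solve_ik
def cam(n):
    m=imaging.camera_model(n); return m['K'],m['k1'],np.array(m['position']),Rn.from_euler('xyz',m['rotation']).as_matrix()
def rays(c,px):
    K,k1,p,R=c; px=np.atleast_2d(np.float64(px))
    u=cv2.undistortPoints(px[:,None],K,np.array([k1,0,0,0.]))[:,0]
    return np.c_[u[:,0],-u[:,1],-np.ones(len(u))]@R.T
def onz(c,px,z):
    d=rays(c,px); return c[2]+d*((z-c[2][2])/d[:,2])[:,None]
def proj(c,X):
    K,k1,p,R=c; q=(np.atleast_2d(X)-p)@R
    return cv2.projectPoints(q*[1,-1,-1],np.zeros(3),np.zeros(3),K,np.array([k1,0,0,0.]))[0][:,0]
def tri(c1,p1,c2,p2):
    a,b=rays(c1,p1)[0],rays(c2,p2)[0]
    s=np.linalg.lstsq(np.c_[a,-b],c2[2]-c1[2],rcond=None)[0]
    A=c1[2]+s[0]*a;B=c2[2]+s[1]*b; return (A+B)/2,np.linalg.norm(A-B)
def blue(im):
    h=cv2.cvtColor(im,cv2.COLOR_BGR2HSV); return cv2.inRange(h,(98,90,40),(116,255,255))
E
python3 - <<'E'
from h import *
t=cv2.imread('pics/top0.png'); s=cv2.imread('pics/scene0.png')
for n,im in(('top',t),('scene',s)):
    c=cam(n); k,l,st,ce=cv2.connectedComponentsWithStats(blue(im))
    for i in range(1,k):
        if st[i,4]>40: print(n,st[i],ce[i].round(1),onz(c,ce[i],70)[0].round())
a=cv2.resize(t[120:280,220:420],None,fx=4,fy=4,interpolation=cv2.INTER_CUBIC)[:,:800]
cv2.imwrite('pics/z1.png',a)
b=cv2.resize(s[170:290,220:400],None,fx=4.4,fy=4.4,interpolation=cv2.INTER_CUBIC)
cv2.imwrite('pics/z2.png',b)
E
```

```text
top [293   0  43  24 550] [313.1   7.7] [1094.  138.   70.]
top [ 84  52  21  22 158] [94.6 61.6] [947. 800.  70.]
top [128 211  24  28 203] [140.2 224.5] [453. 642.  70.]
scene [397  80  21   5  72] [408.5  81.7] [3078. 2267.   70.]
scene [ 10 110  21   9 115] [ 20.2 114.4] [-417. 2725.   70.]
scene [229 182  18   8  66] [238.1 185.7] [396. 512.  70.]
scene [433 188  19  11  88] [444.3 192.8] [1032.   12.   70.]
```

View pics/z1.png

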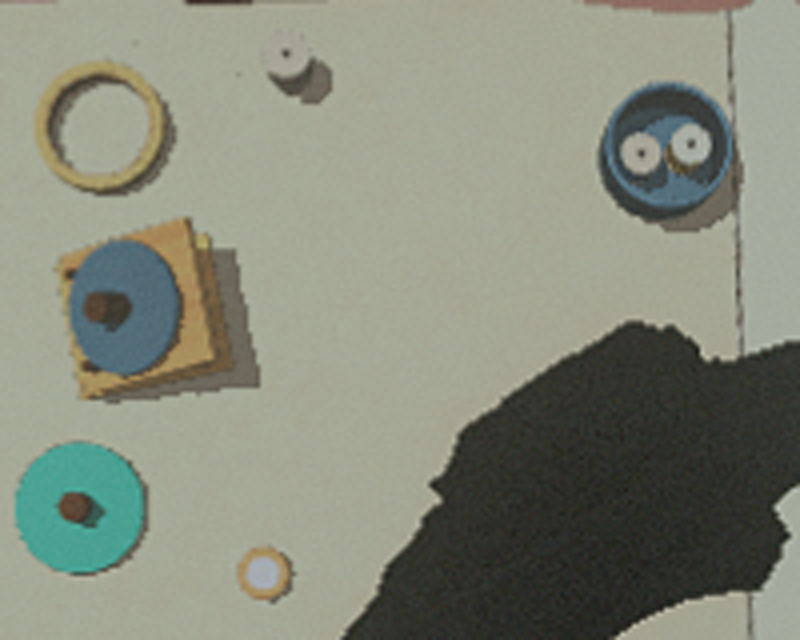

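View pics/z2.png

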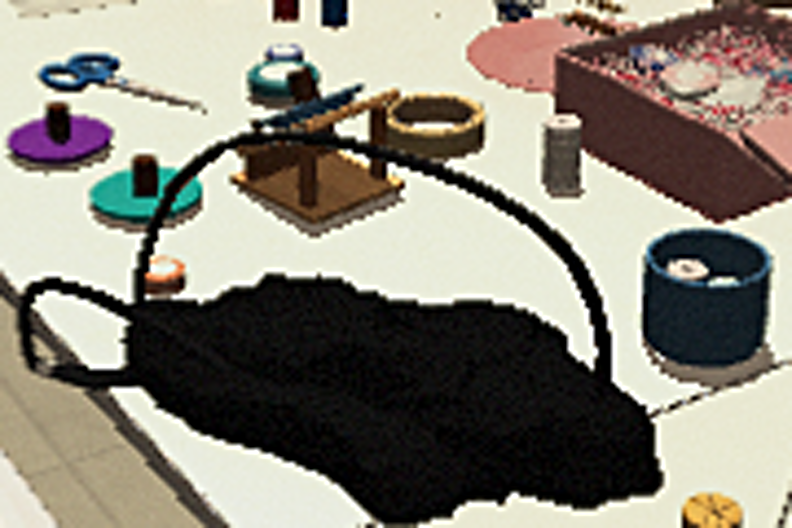

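```bash
cat >> h.py <<'E'
def ell(im,box,lo=(95,60,30),hi=(118,255,255)):
    x0,y0,x1,y1=box; h=cv2.cvtColor(im[y0:y1,x0:x1],cv2.COLOR_BGR2HSV)
    m=cv2.inRange(h,lo,hi); m=cv2.morphologyEx(m,cv2.MORPH_CLOSE,np.ones((3,3)))
    c=max(cv2.findContours(m,cv2.RETR_EXTERNAL,cv2.CHAIN_APPROX_NONE)[0],key=cv2.contourArea)
    H=cv2.convexHull(c); return np.array(cv2.fitEllipse(c)[0])+[x0,y0],cv2.fitEllipse(c),cv2.contourArea(c),H[:,0]+[x0,y0]
E
python3 - <<'E'
from h import *
t=cv2.imread('pics/top0.png'); c=cam('top')
for nm,b,z in(('lid',(230,170,275,225),77.1),('jar',(365,135,410,180),70)):
    e=ell(t,b); print(nm,e[0],e[1][1:],e[2],onz(c,e[0],z)[0].round(1))
print('knob',onz(c,(244.6,196.6),103.1).round(1))
q=np.array([(188,218),(215,362),(57,262),(82,398)])/4+[220,120]
print('board hi',onz(c,q[:2],94).round(1),'lo',onz(c,q[2:],40).round(1))
w=imaging.camera_model('wrist'); s=bot.get_state(); print(w,s['tcp_pos'],s['orientation'])
T=Rn.from_euler('xyz',s['orientation']).as_matrix(); print('cam in tool',T.T@(w['position']-s['tcp_pos']),T.T@Rn.from_euler('xyz',w['rotation']).as_matrix())
E
```

```text
lid [250.55553055 196.42012787] ((25.412389755249023, 31.676607131958008), 179.59323120117188) 629.5 [527.2 322.9  77.1]
jar [386.76942825 156.02613258] ((30.057453155517578, 30.828777313232422), 98.98294830322266) 725.5 [637.3 -65.8  70. ]
knob [[523.9 335.8 103.1]]
board hi [[586.2 274.1  94. ]
 [484.6 255.8  94. ]] lo [[564.5 375.9  40. ]
 [465.1 357.5  40. ]]
{'K': array([[315.74591237,   0.        , 323.3049203 ],
       [  0.        , 315.74591237, 198.70138022],
       [  0.        ,   0.        ,   1.        ]]), 'k1': -0.008748873255910724, 'position': array([157.40262386, 530.04214633, 374.35918677]), 'rotation': array([-2.84436065e-01,  3.70775379e-04,  1.15407320e+00])} [221.86023312 502.6929456  230.59535628] [-3.14004138e+00 -2.11054041e-04  2.72578109e+00]
cam in tool [  70.04266999   -1.24077108 -143.74729909] [[-9.11646310e-04  9.59760504e-01  2.80818346e-01]
 [ 9.99998887e-01  1.20652068e-03 -8.77170627e-04]
 [-1.18068687e-03  2.80817234e-01 -9.59760536e-01]]
```

```bash
cat >> h.py <<'E'
def frame(u,a,s):
    u=np.array(u)/np.linalg.norm(u); z=-np.array(a); z/=np.linalg.norm(z)
    y=s*np.cross([0,0,1],u); y/=np.linalg.norm(y); x=np.cross(y,z)
    return Rn.from_matrix(np.c_[x,y,z]).as_euler('xyz')
E
python3 - <<'E'
from h import *
u=np.array([-.19,.98,0]);u/=np.linalg.norm(u); a=.5*u+[0,0,.866]
kt=np.array([527.2,322.9,77.1])+30*a
for s in(1,-1):
    for d in (90,0,-24):
        print(s,d,solve_ik(kt+d*a,frame(u,a,s)))
    for yaw in np.arange(-3,3.1,.75): print(yaw,solve_ik([637,-66,90],[np.pi,0,yaw])) if s==1 else 0
ok=[s for s in(1,-1) if solve_ik(kt+90*a,frame(u,a,s)) is not None and solve_ik(kt-24*a,frame(u,a,s)) is not None]
print(ok)
q=bot.get_state()['qpos']
s=min(ok,key=lambda s:abs(solve_ik(kt+90*a,frame(u,a,s))[5]))
bot.grip(.6,40)
bot.move_ptp(kt+90*a,frame(u,a,s))
c=imaging.camera_model('wrist'); np.save('w1.npy',c,allow_pickle=True)
cv2.imwrite('pics/w1.png',imaging.capture('wrist')); S=bot.get_state(); print(s,S['t'],S['tcp_pos'],S['qpos'])
E
```

```text
1 90 [ 0.72619357  0.77951939  0.32718438  1.40459999 -0.44473903 -0.97098396]
1 0 [ 0.67026272  0.78317703  0.12862628  1.17620811 -0.45982686 -1.03086465]
1 -24 [ 0.65470332  0.79019405  0.08469506  1.11776873 -0.46377007 -1.04767722]
-3.0 [-0.21842316  0.60648553 -0.12358001  0.84073079  0.         -0.36001582]
-2.25 [-0.21842316  0.60648553 -0.12358001  0.84073079  0.         -1.11001582]
-1.5 [-0.21842316  0.60648553 -0.12358001  0.84073079  0.         -1.86001582]
-0.75 [-0.21842316  0.60648553 -0.12358001  0.84073079  0.         -2.61001582]
0.0 [-0.21842316  0.60648553 -0.12358001  0.84073079  0.          2.92316949]
0.75 [-0.21842316  0.60648553 -0.12358001  0.84073079  0.          2.17316949]
1.5 [-0.21842316  0.60648553 -0.12358001  0.84073079  0.          1.42316949]
2.25 [-0.21842316  0.60648553 -0.12358001  0.84073079  0.          0.67316949]
3.0 [-0.21842316  0.60648553 -0.12358001  0.84073079  0.         -0.07683051]
-1 90 [ 0.72619357  0.77951939  0.32718438  1.40459999 -0.44473903  2.1706087 ]
-1 0 [ 0.67026272  0.78317703  0.12862628  1.17620811 -0.45982686  2.110728  ]
-1 -24 [ 0.65470332  0.79019405  0.08469506  1.11776873 -0.46377007  2.09391544]
[1, -1]
1 2.65 [515.56207169 382.12270367 181.28388172] [ 0.72673103  0.77900123  0.32704077  1.40451793 -0.44459282 -0.97074378]
```

View pics/w1.png

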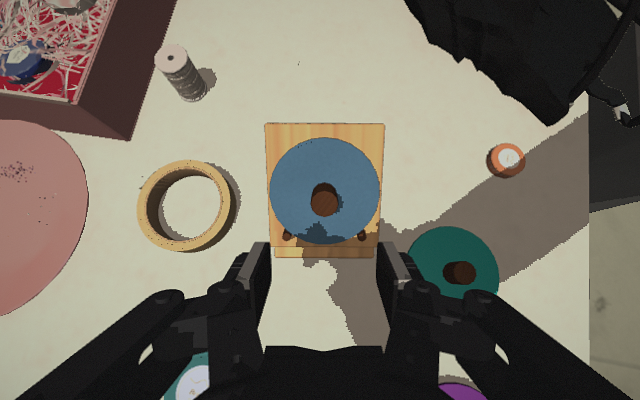

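The wrist view shows the lid disc centred at about (325,190), the knob top at about (325,205), and the rest square to the tool. I'll calculate the offset from the tool axis.

Run:
```python
from h import *
im=cv2.imread('pics/w1.png'); m=np.load('w1.npy',allow_pickle=True).item()
c=(m['K'],m['k1'],np.array(m['position']),Rn.from_euler('xyz',m['rotation']).as_matrix())
S=bot.get_state(); p=np.array(S['tcp_pos']); T=Rn.from_euler('xyz',S['orientation']).as_matrix()
e=ell(im,(262,130,392,250),(95,60,25)); print(e[0],e[1],e[2])
H=e[3]; H=cv2.fitEllipse(H.astype(np.float32)); print('hull',H)
h=cv2.cvtColor(im,cv2.COLOR_BGR2HSV)[180:222,300:350]; mk=((h[...,0]<25)|(h[...,0]>170))&(h[...,2]>60)&(h[...,1]>60)
k,l,st,ce=cv2.connectedComponentsWithStats(mk.astype(np.uint8)); print(st,ce+[300,180])
u=np.array([-.19,.98,0]);u/=np.linalg.norm(u); a=.5*u+[0,0,.866]; a/=np.linalg.norm(a)
kt=np.array([527.2,322.9,77.1])+30*a
print('axis pts',proj(c,[kt,kt-30*a,p]))
def hit(px,pt): d=rays(c,px)[0]; return c[2]+d*((pt-c[2])@a/(d@a))
for px in(e[0],H[0]):
  X=hit(px,kt-30*a); print('disc',X.round(1),((X-kt)@T).round(1))
# size check
for x,y in((270,190),(380,190),(325,138),(325,243)): print((( hit((x,y),kt-30*a)-kt)@T).round(1))
for px in((325,206),): print('knob',hit(px,kt).round(1),((hit(px,kt)-kt)@T).round(1))
cv2.imwrite('pics/w1k.png',cv2.resize(im[125:265,255:395],None,fx=4,fy=4))
```

```text
[323.96706009 190.63481522] ((61.96706008911133, 60.63481521606445), (105.07530212402344, 108.34224700927734), 90.76730346679688) 8940.5
hull ((323.9868469238281, 190.65237426757812), (105.88935089111328, 109.20470428466797), 91.2848129272461)
[[   0    0   50   42 1566]
 [  11   11   27   26  534]] [[324.6532567  199.52681992]
 [324.0505618  203.35393258]]
axis pts [[323.78156373 204.73672942]
 [323.74545442 194.31081741]
 [324.27694675 259.49495703]]
disc [527.6 320.1  78.7] [ 3.3  0.2 30. ]
disc [527.5 320.1  78.7] [ 3.3  0.2 30. ]
[  3.9 -46.3  30. ]
[ 3.8 48.5 30. ]
[48.1  1.1 30. ]
[-45.8   1.1  30. ]
knob [523.3 338.3 102.6] [-1.   0.9 -0. ]
```

View pics/w1k.png

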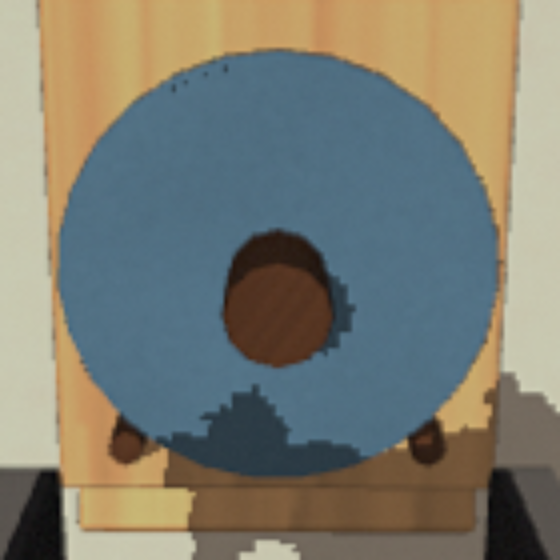

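Run:
```python
from h import *
u=np.array([-.19,.98,0]);u/=np.linalg.norm(u); a=.5*u+[0,0,.866]; a/=np.linalg.norm(a)
T=Rn.from_euler('xyz',frame(u,a,1)).as_matrix()
kt=np.array([527.2,322.9,77.1])+30*a+T@[1.1,.4,0]
r=frame(u,a,1)
def st(l): S=bot.get_state(); print(l,round(S['t'],2),np.round(S['tcp_pos'],1),np.round(S['contact_force'],1),round(S['opening'],3))
bot.movel(kt+10*a,r,120); st('pre')
print(bot.movel(kt-24*a,r,50,threshold=8)); st('at')
bot.grip(0,60); st('grip')
bot.movel(np.array(bot.get_state()['tcp_pos'])+50*a,r,80); st('lift')
p=bot.get_state()['tcp_pos']; np.save('w2.npy',imaging.camera_model('wrist'),allow_pickle=True)
cv2.imwrite('pics/w2.png',imaging.capture('wrist'))
```

```text
pre 3.47 [523.5 342.  113. ] [0.2 0.  0.4] 0.598
False
at 4.3 [526.6 324.9  83. ] [ 0.2 -0.4 -0.8] 0.601
grip 4.68 [526.5 325.2  83.4] [-0.8  1.2  3.7] 0.232
lift 5.47 [521.5 349.4 126.2] [-0.  -0.2 -1.3] 0.241
```

View pics/w2.png

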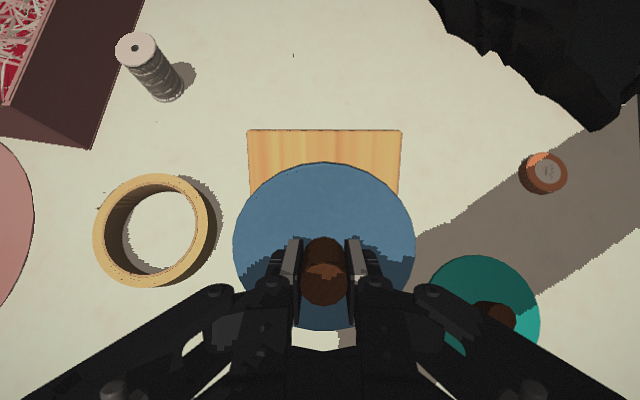

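The lid is held level by the knob: disc spans columns 233–415 and rows 162–330, centred in the jaws. I'll measure its pose in the tool frame and re-fit the jar from the top picture.

Run:
```python
from h import *
im=cv2.imread('pics/w2.png'); m=np.load('w2.npy',allow_pickle=True).item()
c=(m['K'],m['k1'],np.array(m['position']),Rn.from_euler('xyz',m['rotation']).as_matrix())
S=bot.get_state(); p=np.array(S['tcp_pos']); T=Rn.from_euler('xyz',S['orientation']).as_matrix()
h=cv2.cvtColor(im,cv2.COLOR_BGR2HSV); b=cv2.inRange(h,(95,60,25),(118,255,255)); b[:150]=0;b[:,:225]=0;b[:,425:]=0;b[340:]=0
ys,xs=np.nonzero(b); print('extent',xs.min(),xs.max(),ys.min(),ys.max())
yr=[(y,np.nonzero(b[y])[0].min(),np.nonzero(b[y])[0].max()) for y in (180,200,220,240,250)]
P=[]
for y,l,r in yr: P+=[(l-.5,y),(r+.5,y)]
P+=[(324,ys.min()-.5),(324,ys.max()+.5)]
D=rays(c,P)@T; o=(c[2]-p)@T
for d in(2,4,6,8,10):
    X=o+D*((d-o[2])/D[:,2])[:,None]
    # algebraic circle fit
    A=np.c_[2*X[:,:2],np.ones(len(X))]; s=np.linalg.lstsq(A,(X[:,:2]**2).sum(1),rcond=None)[0]
    R=np.sqrt(s[2]+s[0]**2+s[1]**2); print(d,'c',s[:2].round(2),'R',R.round(2),'res',(np.hypot(*(X[:,:2]-s[:2]).T)-R).round(1))
t=cv2.imread('pics/top0.png'); ct=cam('top'); hh=cv2.cvtColor(t,cv2.COLOR_BGR2HSV)
cr=cv2.resize(t[132:184,360:414],None,fx=11,fy=11,interpolation=cv2.INTER_CUBIC)
# predicted rim outlines for check, from estimate
th=np.linspace(0,2*np.pi,60)
q=proj(ct,np.c_[637.3+46*np.cos(th),-65.8+46*np.sin(th),70+0*th]); 
for x,y in (q-[360,132]+.5)*11: cv2.circle(cr,(int(x),int(y)),2,(0,0,255),-1)
cv2.imwrite('pics/jar.png',cr)
```

```text
extent 233 415 162 330
2 c [ 2.18 -0.42] R 46.11 res [-0.2 -0.   0.3 -0.2  0.  -0.1 -0.2  0.2 -0.3 -0.3  0.5  0.3]
4 c [ 1.2  -0.42] R 46.74 res [-0.3 -0.   0.3 -0.2  0.  -0.1 -0.2  0.2 -0.3 -0.4  0.5  0.3]
6 c [ 0.22 -0.42] R 47.38 res [-0.3 -0.   0.3 -0.2  0.  -0.1 -0.2  0.2 -0.3 -0.4  0.5  0.3]
8 c [-0.77 -0.42] R 48.02 res [-0.3 -0.   0.3 -0.2  0.  -0.1 -0.2  0.2 -0.3 -0.4  0.5  0.3]
10 c [-1.75 -0.42] R 48.65 res [-0.3 -0.   0.3 -0.2  0.  -0.1 -0.2  0.2 -0.3 -0.4  0.5  0.3]
```

View pics/jar.png

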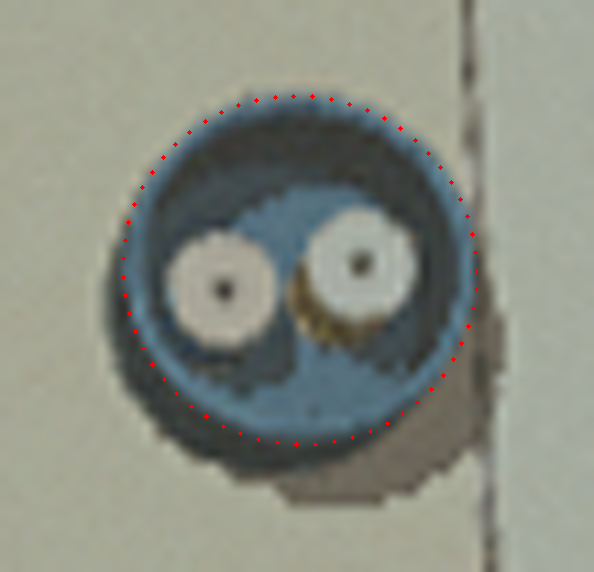

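The lid sits square in the jaws, its disc top about 7 mm past the TCP. The jar rim fits the 92 mm circle at (637.3,-65.8,70). Next I'll carry the lid over and check the rim from close with the wrist camera.

Run:
```python
from h import *
r=[np.pi,0,-1.57]
def st(l): S=bot.get_state(); print(l,round(S['t'],2),np.round(S['tcp_pos'],1),np.round(S['orientation'],3),np.round(S['contact_force'],1),round(S['opening'],3))
p=np.array(bot.get_state()['tcp_pos'])
bot.movel(p+[0,20,90],None,120); st('up')
bot.movel([637.3,35,205],r,120); st('view')
bot.dwell(.3)
m=imaging.camera_model('wrist'); np.save('w3.npy',m,allow_pickle=True); im=imaging.capture('wrist')
c=cam('wrist'); th=np.linspace(0,2*np.pi,72)
q=proj(c,np.c_[637.3+46*np.cos(th),-65.8+46*np.sin(th),70+0*th]); print(q.min(0),q.max(0))
cv2.imwrite('pics/w3raw.png',im)
for x,y in q: cv2.circle(im,(int(round(x)),int(round(y))),1,(0,0,255),-1)
cv2.imwrite('pics/w3.png',im); st('')
```

```text
up 6.42 [521.1 368.9 215.2] [ 3.14  -0.524 -1.379] [-0.8 -0.3 -0.2] 0.236
view 9.53 [637.2  35.5 205. ] [ 3.142  0.    -1.569] [ 0.1 -1.3 -1.7] 0.237
[268.51862564   8.05126745] [380.29792984 127.88027753]
 9.88 [637.3  35.1 205. ] [-3.142 -0.    -1.57 ] [ 0.4 -0.1 -0.7] 0.237
```

View pics/w3.png

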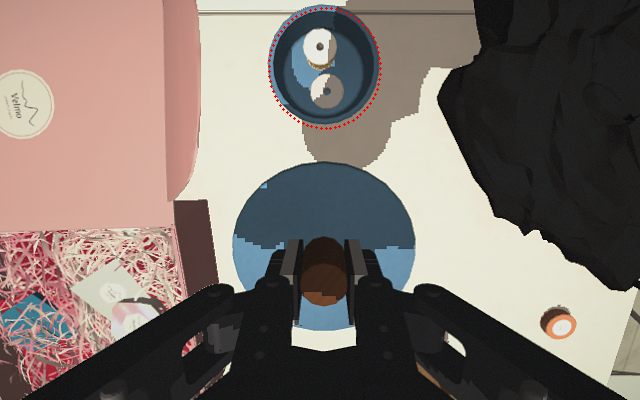

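The wrist view shows the rim a pixel or two up and left of the prediction. I'll fit it, then lower.

Run:
```python
from h import *
im=cv2.imread('pics/w3raw.png'); m=np.load('w3.npy',allow_pickle=True).item()
c=(m['K'],m['k1'],np.array(m['position']),Rn.from_euler('xyz',m['rotation']).as_matrix()); print(c[2])
h=cv2.cvtColor(im,cv2.COLOR_BGR2HSV); b=cv2.inRange(h,(93,60,25),(120,255,255))[:145,255:395]
H=cv2.convexHull(max(cv2.findContours(b,cv2.RETR_EXTERNAL,cv2.CHAIN_APPROX_NONE)[0],key=cv2.contourArea))[:,0]+[255,0]
print(H.min(0),H.max(0))
def fit(X):
    A=np.c_[2*X[:,:2],np.ones(len(X))]; s=np.linalg.lstsq(A,(X[:,:2]**2).sum(1),rcond=None)[0]
    R=np.sqrt(s[2]+s[0]**2+s[1]**2); return s[:2].round(2),R.round(2),np.abs(np.hypot(*(X[:,:2]-s[:2]).T)-R).max().round(2)
print(fit(onz(c,H,70)))
t=cv2.imread('pics/top0.png'); e=ell(t,(365,135,410,180)); print('top',fit(onz(cam('top'),e[3],70)))
```

```text
[638.06435886 -37.93706644 348.78448461]
[268   4] [378 123]
(array([638.48, -68.96]), np.float64(45.29), np.float64(0.34))
top (array([637.31, -65.89]), np.float64(44.72), np.float64(0.88))
```

Top and wrist differ by 3 mm in y. A second wrist view with the tool turned half round will cancel any error fixed to the tool.

```bash
cat >> h.py <<'E'
def fit(X):
    A=np.c_[2*X[:,:2],np.ones(len(X))]; s=np.linalg.lstsq(A,(X[:,:2]**2).sum(1),rcond=None)[0]
    R=np.sqrt(s[2]+s[0]**2+s[1]**2); return s[:2].round(2),R.round(2),np.abs(np.hypot(*(X[:,:2]-s[:2]).T)-R).max().round(2)
E
python3 - <<'E'
from h import *
r=[np.pi,0,1.57]
print(solve_ik([638,-169,205],r))
bot.move_ptp([638,-169,205],r); bot.dwell(.3)
c=cam('wrist'); im=imaging.capture('wrist'); S=bot.get_state(); print(S['t'],S['tcp_pos'],S['orientation'],S['opening'],c[2])
cv2.imwrite('pics/w4.png',im)
h=cv2.cvtColor(im,cv2.COLOR_BGR2HSV); b=cv2.inRange(h,(93,60,25),(120,255,255))[:145,255:395]
H=cv2.convexHull(max(cv2.findContours(b,cv2.RETR_EXTERNAL,cv2.CHAIN_APPROX_NONE)[0],key=cv2.contourArea))[:,0]+[255,0]
print(H.min(0),H.max(0),fit(onz(c,H,70)))
E
```

```text
[-0.37069015  0.54908352  0.0880044   1.1097172   0.          1.20090251]
12.6333 [ 638.01051684 -168.89670478  205.00056015] [-3.14158391e+00 -2.19679461e-05  1.57019889e+00] 0.2306599367714784 [638.77993228 -99.16855159 348.77529331]
[268   7] [377 125] (array([638.36, -69.03]), np.float64(45.33), np.float64(0.27))
```

View pics/w4.png

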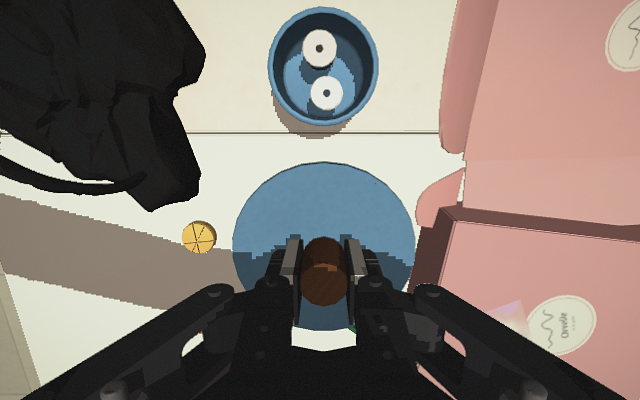

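The two opposite views agree: the mouth is at (638.4,-69.0). Placing the lid there, force-guarded.

Run:
```python
from h import *
x,y=638.8,-68.7
def st(l): S=bot.get_state(); print(l,round(S['t'],2),np.round(S['tcp_pos'],1),np.round(S['contact_force'],1),np.round(S['wrist_torque'],2),round(S['opening'],3))
bot.movel([x,y,205],[np.pi,0,1.57],100)
bot.movel([x,y,98],None,100); bot.dwell(.2); st('above')
print(bot.movel([x,y,77],None,15,threshold=4)); st('down')
cv2.imwrite('pics/s5.png',cv2.resize(imaging.capture('scene')[190:280,330:440],None,fx=6,fy=6,interpolation=cv2.INTER_CUBIC))
```

```text
above 15.2 [639.2 -68.8  98.7] [ 0.1  0.1 -0.7] [-0.01 -0.02 -0.04] 0.234
True
down 16.18 [638.7 -68.6  82.3] [0.5 0.1 4.4] [ 0.06  0.06 -0.03] 0.233
```

View pics/s5.png

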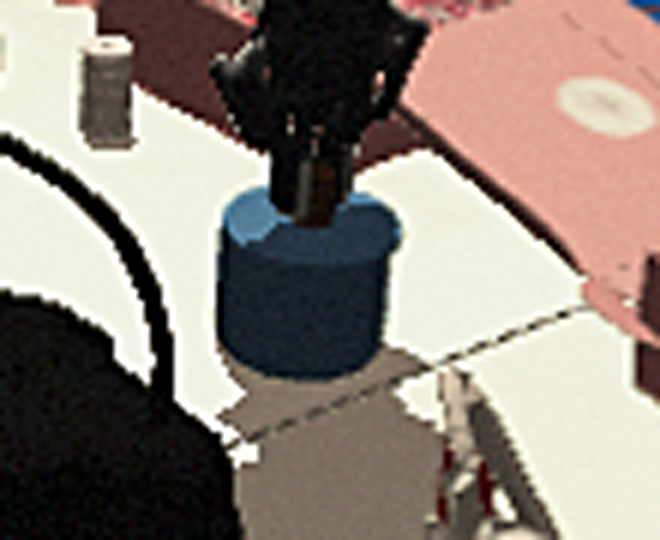

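Contact came at TCP z 82.3 (83 predicted for seated). The lid looks a pixel or two to the right of the jar in the scene view, so I'll quantify that before releasing.

Run:
```python
from h import *
c=cam('scene'); im=imaging.capture('scene').astype(float); g=im
th=np.linspace(0,2*np.pi,721)
def cyl(r,z): q=proj(c,np.c_[638.4+r*np.cos(th),-69+r*np.sin(th),z+0*th]); return q[q[:,0].argmin()],q[q[:,0].argmax()]
def edges(row,lo,hi):
    y=int(np.floor(row)); 
    b=g[y-1:y+2,:,2].mean(0) # red channel: blue objects dark, table bright
    d=np.abs(np.diff(b[lo:hi])); return lo+(d*np.arange(len(d))).sum()/d.sum()+.5 if 0 else lo+d.argmax()+.5, b[lo:hi].round().astype(int)
for nm,r,z in(('disc',48,81),('disctop',48,84),('jar60',46,60),('jar40',46,40),('jar25',46,25)):
    L,R=cyl(r,z); print(nm,L.round(1),R.round(1),'mid',(L[0]+R[0])/2)
    for q in(L,R): print('   ',*edges(q[1],int(q[0])-6,int(q[0])+7))
```

```text
disc [366.1 223.8] [396.4 225.7] mid 381.2604520081536
    368.5 [240 239 240 239 240 241 245 230 175 112  83  77  78]
    395.5 [ 34  30  28  27  53 121 225 248 241 239 240 239 239]
disctop [366.1 222.9] [396.5 224.9] mid 381.3223223310272
    368.5 [240 239 239 239 240 240 242 247 232 174 142 114  99]
    394.5 [ 49  47  53  74 131 192 250 243 240 239 239 239 240]
jar60 [366.4 229.6] [395.3 231.5] mid 380.8253472773235
    366.5 [240 239 239 240 244 255 144   0  48  77  90  72  77]
    395.5 [ 37  34  36  36  30  30  65 163 253 244 240 238 239]
jar40 [366.1 235. ] [394.8 237. ] mid 380.41945878362134
    365.5 [240 239 240 240 246 255  58   3  19  20  23  22  22]
    394.5 [ 23  20  23  22  17   2  71 245 247 241 239 240 240]
jar25 [365.8 239.1] [394.4 241. ] mid 380.11764634515794
    365.5 [241 239 240 239 241 248 255   0  11  20  21  22  23]
    394.5 [ 22  22  19  18  11  20 132 255 243 239 240 240 240]
```

Jar and lid midpoints agree with the projections to about 0.5 px (1–1.5 mm). Releasing, backing off and checking.

Run:
```python
from h import *
def st(l): S=bot.get_state(); print(l,round(S['t'],2),np.round(S['tcp_pos'],1),np.round(S['contact_force'],1),round(S['opening'],3))
bot.grip(.55); bot.dwell(.2); st('open')
p=np.array(bot.get_state()['tcp_pos']); bot.movel(p+[0,0,80],None,80)
bot.movel(p+[0,-40,130],None,100); bot.dwell(.3); st('away')
c=cam('wrist'); im=imaging.capture('wrist'); cv2.imwrite('pics/w6.png',im)
for n in('top','scene'): cv2.imwrite(f'pics/{n}6.png',imaging.capture(n))
h=cv2.cvtColor(im,cv2.COLOR_BGR2HSV); b=cv2.inRange(h,(93,60,25),(120,255,255))
H=cv2.convexHull(max(cv2.findContours(b,cv2.RETR_EXTERNAL,cv2.CHAIN_APPROX_NONE)[0],key=cv2.contourArea))[:,0]
print(H.min(0),H.max(0),fit(onz(c,H,76)))
s=cv2.resize(cv2.imread('pics/scene6.png')[190:270,330:430],None,fx=4,fy=4,interpolation=cv2.INTER_CUBIC)
t=cv2.resize(cv2.imread('pics/top6.png')[120:200,340:440],None,fx=4,fy=4,interpolation=cv2.INTER_CUBIC)
cv2.imwrite('pics/f6.png',np.vstack([np.hstack([s,t]),cv2.resize(im,(800,500))[0:280]]))
```

```text
open 16.86 [637.6 -68.3  81.1] [ 0.   0.4 -0. ] 0.543
away 19.1 [ 637.4 -107.9  210.7] [0.6 0.1 0.4] 0.553
[272  90] [379 198] (array([639.29, -71.83]), np.float64(47.41), np.float64(0.53))
```

View pics/f6.png

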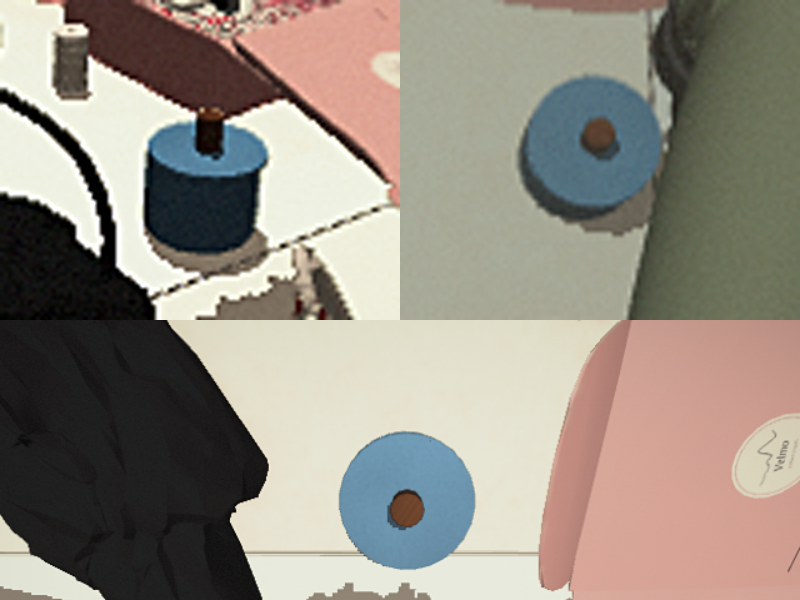

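Seated by height, and the knob stands upright. One last levelness check: the knob top's position against the disc centre.

Run:
```python
from h import *
im=cv2.imread('pics/w6.png'); c=cam('wrist'); h=cv2.cvtColor(im,cv2.COLOR_BGR2HSV)
b=cv2.inRange(h,(93,60,25),(120,255,255)); H=cv2.convexHull(max(cv2.findContours(b,0,1)[0],key=cv2.contourArea))[:,0]
print('disc',fit(onz(c,H,84)))
r=h[130:175,305:350]; m=((r[...,0]<25)|(r[...,0]>170))&(r[...,1]>60)&(r[...,2]>60)
K=cv2.convexHull(max(cv2.findContours(m.astype(np.uint8),0,1)[0],key=cv2.contourArea))[:,0]+[305,130]
print('knob',fit(onz(c,K,114)))
def ec(box,z):
    t=cv2.imread('pics/top6.png'); e=ell(t,box); return fit(onz(cam('top'),e[3],z))
c=cam('scene'); s=cv2.imread('pics/scene6.png'); th=np.linspace(0,2*np.pi,100)
h=cv2.cvtColor(s,cv2.COLOR_BGR2HSV); b=cv2.inRange(h,(93,60,110),(120,255,255)); b[:215]=0;b[240:]=0;b[:,:360]=0;b[:,402:]=0
H=max(cv2.findContours(b,0,1)[0],key=cv2.contourArea); H=cv2.convexHull(H)[:,0]
print('scene disc top',fit(onz(c,H,84)),len(H));
```

```text
disc (array([639.51, -71.14]), np.float64(46.1), np.float64(0.52))
knob (array([639.53, -71.2 ]), np.float64(10.06), np.float64(0.25))
scene disc top (array([625.92, -84.41]), np.float64(45.01), np.float64(0.76)) 17
```

Run:
```python
from h import *
c=cam('scene'); print('proj rim',proj(c,[[638.4,-69,70],[639.5,-71.1,84],[639.5,-71.1,114],[638.4,-69,0]]).round(1))
s=cv2.imread('pics/scene0.png'); print('rim0 seen ~(380.7,229.1)')
# red-channel columns through jar axis before/after
s6=cv2.imread('pics/scene6.png')
print('before col372',s[210:260,372].tolist()[::1][:45])
for n,i in(('before',s),('after',s6)): print(n,[(y,int(i[y,374,0]),int(i[y,374,2])) for y in range(212,256)])
```

```text
proj rim [[381.  227.6]
 [382.  223.9]
 [382.6 215.4]
 [379.6 246.5]]
rim0 seen ~(380.7,229.1)
before col372 [[38, 43, 69], [40, 42, 70], [38, 40, 70], [31, 37, 62], [14, 13, 43], [232, 255, 255], [224, 246, 245], [215, 236, 235], [214, 234, 232], [214, 234, 234], [216, 236, 234], [222, 244, 244], [196, 205, 182], [89, 72, 47], [30, 19, 10], [35, 27, 15], [37, 28, 21], [35, 31, 18], [29, 21, 8], [118, 127, 132], [221, 246, 255], [192, 218, 243], [174, 174, 167], [71, 56, 39], [37, 31, 18], [38, 27, 21], [32, 25, 13], [34, 32, 17], [40, 32, 22], [36, 31, 19], [35, 28, 17], [39, 28, 19], [37, 31, 19], [39, 36, 26], [35, 28, 15], [36, 31, 21], [37, 29, 17], [30, 27, 12], [35, 29, 21], [33, 25, 17], [31, 22, 9], [40, 33, 26], [97, 117, 130], [95, 111, 126], [88, 104, 120]]
before [(212, 39, 69), (213, 38, 68), (214, 32, 66), (215, 14, 46), (216, 230, 255), (217, 223, 245), (218, 213, 234), (219, 215, 235), (220, 218, 238), (221, 231, 254), (222, 157, 128), (223, 36, 15), (224, 27, 8), (225, 38, 21), (226, 36, 19), (227, 33, 15), (228, 17, 0), (229, 218, 255), (230, 210, 248), (231, 204, 
[... 364 characters left out ...]
, 108)]
after [(212, 40, 71), (213, 39, 69), (214, 38, 70), (215, 14, 47), (216, 241, 255), (217, 233, 250), (218, 224, 242), (219, 229, 249), (220, 187, 183), (221, 143, 75), (222, 149, 78), (223, 144, 81), (224, 145, 79), (225, 154, 89), (226, 151, 84), (227, 155, 85), (228, 158, 88), (229, 160, 86), (230, 162, 91), (231, 164, 89), (232, 157, 86), (233, 45, 26), (234, 29, 11), (235, 35, 16), (236, 45, 29), (237, 45, 25), (238, 43, 23), (239, 45, 33), (240, 43, 25), (241, 40, 21), (242, 40, 20), (243, 42, 22), (244, 40, 21), (245, 43, 25), (246, 37, 19), (247, 38, 19), (248, 38, 19), (249, 38, 21), (250, 42, 22), (251, 27, 8), (252, 36, 21), (253, 106, 143), (254, 103, 135), (255, 96, 126)]
```

```bash
python3 -c "
from h import *
bot.sign_off(); print(bot.get_state()['t'])"
```

```text
the job is handed in; nothing more can be done
the job is handed in; nothing more can be done
```

The blue lid is on the blue jar, and my last checks showed it seated and level. I handed the job in with the clock at about 19 s; no verdict is reported.

I gripped the lid by its knob, square to the 30° slope, and lifted it clear. I found the jar mouth at (638.4, -69.0) from two opposite wrist views that agreed to 0.1 mm. I then lowered the lid with a 4 N force stop, opened the fingers and backed off.

**Height:** contact came at TCP z 82.3 mm, against 83 mm predicted for a seated lid. In the scene view the disc edges match a disc resting on the rim.

**Level:** knob top and disc centre line up within about 0.1 mm, so there is no measurable tilt.

**Centring:** the lid sits about 3 mm from the measured mouth centre. The limit is 6 mm, and a seated plug cannot be more than 4 mm off.

**Checks that disagreed:**
- The top camera put the jar 3 mm away in y from the wrist views; I used the wrist views.
- A scene-camera fit of the lid was about 20 mm off along the line of sight. I had used 84 mm for the disc top instead of 76 mm, and that camera also reads 1–2 pixels low. The before/after comparison of its rows agrees with a seated lid.

**Not checked:** I did not measure the bystanders again after the move. Arm and lid were kept clear of them, and no unexpected contact force showed in the readings I took.

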